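# Stamp a brass name tag on the sloped hand press

### The job

Slide the press's carriage by its orange knob fully home, so that the brass tag lies under the stamp. Then pick up the white-headed mallet and strike the brass cap of the sprung plunger fully down with a brisk blow, squarely in its middle and along its leaning axis; do not touch the plunger with the hand. Finally stand the mallet upright on its head on the green mat, let it go, and leave the carriage home, and the jar, tape and markers undisturbed.

Things in the scene. Friction and masses are not known exactly. Their poses are not given: they have to be found in the camera images.
- press: Fixed stamping press: wooden board 170 mm (up the slope) x 310 mm wide, rising towards +x at 30 degrees, its normal leaning to -x; two guides along y; blue bridge over them, 44 mm wide, centred at y = +60 mm, top 60 mm above the board. Origin: mid-footprint on the table, 56 mm under the board's top centre. x: level, to the high edge (away from the robot), y: along the guides, z: up
- carriage (a joint): Travel (m) of the black carriage along the guides in the press's +y: 0 = fully out, 0.08 = fully home against its stop, with the tag under the stamp. About 2 N of friction; it stays where it is left
- carriage_knob (a point): Centre of the carriage's orange grip block: 30 mm up the slope, 24 mm along the guides, 46 mm high along the board's normal, standing on the carriage whose top is 12 mm above the board (so this point is 33 mm above the board). Axes: x up the slope, y along the guides towards home, z the board's normal
- plunger (a joint): Depth (m) of the stamp plunger: 0 = up, 0.024 = fully down on its stop. A spring pushes it back up: about 2.6 N at the top, 9 N fully down. A slow push does not print: it must be going down faster than 40 mm/s part-way, and reach at least 0.020
- plunger_cap (a point): Centre of the top face of the plunger's round brass cap, 40 mm in diameter, 13 mm thick, standing 107 mm above the board when up. z: the plunger's axis, outward along the board's normal (30 degrees from vertical); the plunger moves along -z when struck
- mallet_center (a point): Centre (half-way up) of the loose mallet, a straight maul 124 mm long standing upright on its head: white nylon head 52 mm diameter, 50 mm high, coaxial wooden handle 30 mm diameter above it up to the top. This point is 62 mm above the striking face (flat underside of the head). z: from head to handle end. About 280 g
- mallet_face (a point): Centre of the mallet's striking face, the flat underside of its head, 62 mm below mallet_center along the mallet's axis
- mat_top (a point): Middle of the upper face of the green cutting mat, 260 mm (x) x 240 mm (y), 3 mm thick, fixed to the table. z up
- ink_jar_center (a point): Centre of a loose amber ink jar with black lid, 56 mm diameter, 55 mm high, on the mat: leave alone
- tape_center (a point): Centre of a loose yellow ring of tape lying flat on the mat, 80 mm diameter, 25 mm high: leave alone
- marker_stand_center (a point): Centre, 70 mm above the table, of a loose grey stand of coloured markers, 72 x 92 mm, 152 mm high: leave alone
Mind the look-alikes: they are no part of the job. What is shaped like the part that bears mallet_center but blue or turquoise is not meant.

How it is judged:
By the outcome, as a careful person would: the job done as asked, in the order asked, and still so for the second after the job is handed in, with the robot touching nothing.
It also fails if it takes over 58 s, if anything falls off the work surface, if the arm or the gripper's body presses on something with over 40 N, if the wrist force passes 120 N, or if a joint passes its speed limit or range.

### The arm

A 6-joint arm with a two-finger parallel gripper is mounted at the origin on the work surface. World frame = base frame: x ahead of the robot, y to its left, z up, the work surface at z = 0. Lengths are in m, angles in rad, forces in N, time in s.
With the tool pointing down it reaches from about 0.375 to 0.9 m from the base axis. Payload 3.1 kg.
Tool frame: the origin (TCP) lies at the very end of the fingers, on their centre line; the grasp point (between the pads) lies 19 mm behind it (manip.pinch_z is the distance from the TCP to the grasp point, in m); z points along the fingers, y is the line along which they close (so a half turn about z gives the same grasp; the last joint's range is limited). The gripper opens to 85 mm and grips with 20 to 120 N. Pads are 22 mm wide; open, the fingers measure 114 mm over their backs; the gripper's body (76 mm by 85 mm) begins 54 mm behind the grasp point. The pads swing forward as they close: fully open they stand 13 mm farther back than shut.
Start: joints at [-1.462, 0.527, 1.433, -0, 1.181, -0.178], TCP at [0.177, -0.599, 0.231] pointing down, gripper open.
Joint ranges: [-3.08, 3.08], [-0.75, 2.2], [0.22, 2.44], [-1.43, 4.57], [0, 2.65], [-2.85, 2.85]. Speed limits (rad/s): [2.79, 2.79, 3.14, 3.14, 3.14, 3.14].

### API

Orientations are given as a unit quaternion [x, y, z, w].
In Python, from station import manip gives the robot as it stands.
- The arm moves only by the tool servo_tool, never from a script. Its argument "commands" is one flat list of numbers, 7 for each row, row after row: the shift along the tool's x, y, z each as a share of 500 mm, from -1 to 1, then the turn, a rotation vector about the tool's x, y, z each as a share of 360 degrees, from -1 to 1, then the opening, from -1 (shut) to 1 (fully open). In form: [dx, dy, dz, rx, ry, rz, claw, dx, dy, dz, rx, ry, rz, claw, ...]. A call has 1 to 12 rows; each row shifts and turns the commanded pose from where the row before left it, along the tool's axes as they then stand; what a row does not reach is not made up. A row lasts 1/12 s, in which the tool goes at most 41.7 mm and 7.16 degrees, less where a joint would pass 70% of its speed; a pose out of reach is approached as far as the arm can. A call with a number of a shift or a turn outside -1 to 1 is refused whole. A call with a gripper value outside its range is refused whole. The fingers move at their own pace and stop on an object; "force" is the grip in N (left out, the last holds). Time passes only in rows, so rows that do not move let the fingers close. It gives the time, the measured TCP pose, the force, the opening and the grip force at its end, in the units of the state.
- manip.sense(): the state, without advancing time (a new reading comes with each control period).
- manip.snapshot(name): name is "scene" or "top"; returns a dict with "img" (384x512x3 uint8, red, green, blue), "mtx" (3x3 intrinsics, pixels), "distortion" ([k1, k2, p1, p2, k3] as OpenCV has them; the pictures are not rectified), "world_to_cam" (4x4, takes a point from world to camera coordinates). Camera axes: x right, y up, looking along -z (the intrinsics and any distortion apply to the point x, -y, -z); pixel columns grow to the right and rows downward; lengths in m; the calibration is good to about 2 mm. A picture is of the moment at which its call begins. There is no depth.
- manip.sign_off(): hands the job in; it is judged then, once.
Trained networks look in a picture, given as the dict that the camera call returned (one of the last four; its "shot" number tells which), for a name from the list of things; names that differ only in an ending like _2 or _b are one class to them, and where a whole thing is asked for, a point or a joint stands for the part that bears it (a point fixed in the world has none). Each returns a list of dicts, best first, with "conf" (0 to 1); they miss things now and then, are a little off and sometimes report something else, mostly with a low value. They report only what shows in the picture. A call takes as long as a camera call. They do not tell look-alikes from the thing itself.
- manip.look_for(picture, query): "box" ([left, top, width, height] in pixels, round what is visible of it).
- manip.silhouettes(picture, query): "pixels" (384x512 bool, what is visible of it) and "box" ([left, top, width, height] in pixels, round what is visible of it).
The state is a dict: "t": time; "q": joint angles; "qd": joint speeds; "tau": joint torques, N m; "tcp_pos": TCP position; "tool_rot": TCP orientation; "force": force on the tool from outside, world axes, zero at the start; "ft_torque": the same for the moment, N m; "finger_gap": opening from 0.0 (shut) to 1.0 (fully open); "gripper_force": force on a finger pad.
Only numpy, scipy, OpenCV 4.12 (cv2) and the standard library are available. Lean on these libraries where they do the work, as an engineer would, in place of code of your own. Each camera call takes 0.05 s, during which the arm holds its last target. There are 200 camera calls.

## Working session

There is one attempt and no reset: what is moved stays moved. The work goes in short steps, Python scripts to look and compute and a tool call to move; the robot and the scene stay as the last step left them, time stands still between calls to the robot, and variables do not carry over. Pictures are saved under pics/ and viewed, at most 10 in all, crops included, and the job is handed in when it is done.

Besides the shell and the picture viewer there is one more tool, called after ">>>" as name(argument=value, ...) on one line, values as JSON. servo_tool: Moves the arm, as the interface text tells. Its arguments: {"type":"object","properties":{"commands":{"type":"array"},"force":{"type":"number"}},"required":["commands"]}

```bash
mkdir -p pics; ls; cat > h.py <<'E'
import numpy as np, cv2, pickle
from station import manip
def snap(n):
    p=manip.snapshot(n); return p
def save(p,f,crop=None,s=1):
    im=p["img"][:,:,::-1]
    if crop: x,y,w,h=crop; im=im[y:y+h,x:x+w]
    cv2.imwrite("pics/"+f,cv2.resize(im,None,fx=s,fy=s,interpolation=cv2.INTER_CUBIC))
def ray(p,uv):
    K=np.array(p["mtx"],float);D=np.array(p["distortion"],float);T=np.array(p["world_to_cam"])
    n=cv2.undistortPoints(np.array(uv,float).reshape(-1,1,2),K,D).reshape(-1,2)
    d=np.c_[n[:,0],-n[:,1],-np.ones(len(n))]@T[:3,:3]
    return -T[:3,:3].T@T[:3,3],d/np.linalg.norm(d,axis=1)[:,None]
def atz(p,uv,z):
    c,d=ray(p,uv); return c+d*((z-c[2])/d[:,2])[:,None]
def proj(p,X):
    T=np.array(p["world_to_cam"]);X=np.atleast_2d(X)@T[:3,:3].T+T[:3,3]
    X=X*[1,-1,-1]
    return cv2.projectPoints(X,np.zeros(3),np.zeros(3),np.array(p["mtx"],float),np.array(p["distortion"],float))[0].reshape(-1,2)
def tri(ps,uvs):
    A=np.zeros((3,3));b=np.zeros(3)
    for p,uv in zip(ps,uvs):
        c,d=ray(p,[uv]);M=np.eye(3)-np.outer(d[0],d[0]);A+=M;b+=M@c
    return np.linalg.solve(A,b)
E
python3 - <<'E'
from h import *
print(manip.sense())
np.set_printoptions(precision=3,suppress=True)
for n in("scene","top"):
    p=snap(n);save(p,n+"0.png",s=1.5)
    c,_=ray(p,[[256,192]]);print(n,c)
    for q in("press","carriage_knob","plunger_cap","mallet_center","mat_top","ink_jar_center","tape_center","marker_stand_center"):
        try: print(q,[(np.round(r["box"]).tolist(),round(r["conf"],2)) for r in manip.look_for(p,q)][:4])
        except Exception as e: print(q,e)
E
```

```text
pics
{'t': 0.0, 'q': array([-1.46150053e+00,  5.28469510e-01,  1.43384589e+00, -7.38191913e-06,
        1.18139023e+00, -1.78499625e-01]), 'qd': array([ 0.00089025,  0.00022038,  0.00014123, -0.00010709, -0.00069528,
       -0.00052014]), 'tau': array([-9.24420237e-04, -4.42359102e+01, -1.78027207e+01, -4.00850140e-04,
        8.36447318e-03, -2.64303779e-07]), 'tcp_pos': array([ 0.17735016, -0.59859703,  0.23034949]), 'tool_rot': array([ 9.89663823e-01,  1.43402933e-01,  3.31380988e-05, -1.05597361e-03]), 'force': array([ 0.41634175, -0.48321702, -0.14857668]), 'ft_torque': array([ 0.04549055, -0.02300304, -0.01513813]), 'gripper_force': 0.0, 'finger_gap': 1.0061112250437605}
scene [ 1.01  -0.441  0.812]
press [([128.0, 248.0, 31.0, 43.0], 0.61), ([254.0, 172.0, 107.0, 113.0], 0.56)]
carriage_knob [([277.0, 214.0, 41.0, 40.0], 0.6)]
plunger_cap [([297.0, 174.0, 19.0, 18.0], 0.6)]
mallet_center [([132.0, 249.0, 30.0, 42.0], 0.96), ([74.0, 229.0, 33.0, 41.0], 0.94), ([118.0, 203.0, 27.0, 40.0], 0.82), ([69.0, 277.0, 36.0, 37.0], 0.56)]
mat_top [([115.0, 229.0, 133.0, 122.0], 0.84)]
ink_jar_center [([184.0, 249.0, 23.0, 28.0], 0.82), ([297.0, 174.0, 15.0, 17.0], 0.52)]
tape_center [([160.0, 285.0, 35.0, 33.0], 0.58)]
marker_stand_center [([304.0, 93.0, 30.0, 52.0], 0.58), ([254.0, 170.0, 108.0, 114.0], 0.21)]
top [0.396 0.013 1.639]
press [([192.0, 114.0, 95.0, 63.0], 0.65)]
carriage_knob []
plunger_cap [([222.0, 151.0, 11.0, 14.0], 0.51)]
mallet_center [([349.0, 198.0, 19.0, 11.0], 0.77), ([334.0, 235.0, 16.0, 21.0], 0.75), ([386.0, 206.0, 24.0, 16.0], 0.71), ([365.0, 241.0, 24.0, 12.0], 0.49)]
mat_top [([301.0, 149.0, 74.0, 77.0], 0.84)]
ink_jar_center [([315.0, 174.0, 21.0, 21.0], 0.58), ([233.0, 134.0, 44.0, 22.0], 0.41)]
tape_center [([339.0, 162.0, 22.0, 22.0], 0.83)]
marker_stand_center [([110.0, 206.0, 43.0, 28.0], 0.75)]
```

View pics/scene0.png

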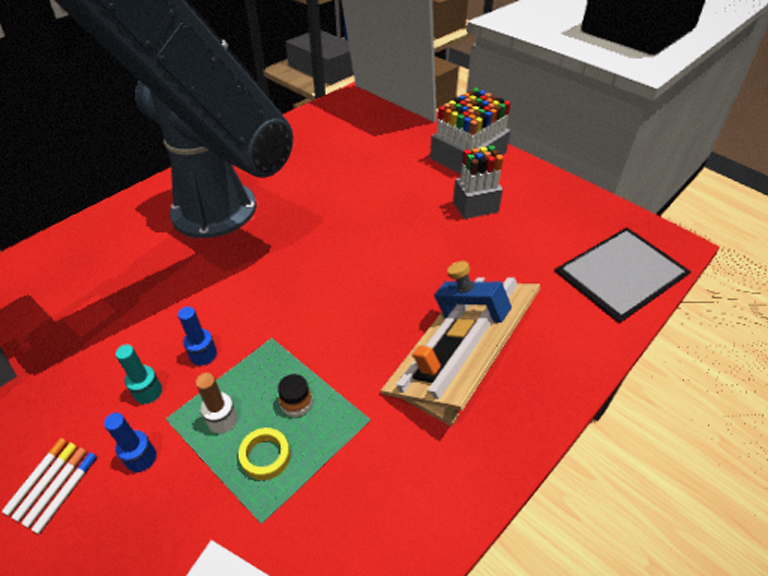

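View pics/top0.png

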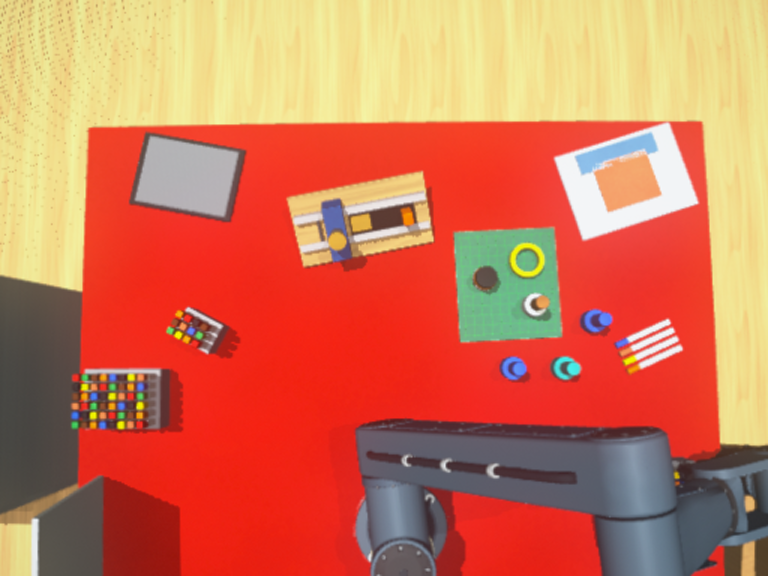

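Scene picture (1.5x): the maul shapes are white-headed with a wooden handle at (215,400), blue at (195,335) and (130,445), and turquoise at (138,375). Only the one at (215,400), top view (537,304), fits "white-headed". The press is at (460,350), with its orange knob at (425,360) and its cap at (459,270). I'll confirm with an enlarged composite.

```bash
python3 - <<'E'
from h import *
np.set_printoptions(precision=4,suppress=True)
S=snap("scene");T=snap("top")
pickle.dump((S,T),open("p0.pkl","wb"))
can=np.zeros((600,800,3),np.uint8)
def put(p,c,s,x,y):
    im=cv2.resize(p["img"][c[1]:c[1]+c[3],c[0]:c[0]+c[2],::-1],None,fx=s,fy=s,interpolation=cv2.INTER_CUBIC);can[y:y+im.shape[0],x:x+im.shape[1]]=im
put(S,(248,165,115,120),4,0,0)
put(T,(188,110,106,72),3,480,0)
put(S,(110,240,60,60),4,480,230)
put(T,(340,185,40,40),3,0,480)
cv2.imwrite("pics/comp.png",can)
for p,n in((S,"S"),(T,"T")):
    for q in("mallet_center","ink_jar_center","tape_center","carriage_knob","plunger_cap"):
        for r in manip.silhouettes(p,q)[:5]:
            m=r["pixels"]; ys,xs=np.nonzero(m)
            hsv=cv2.cvtColor(p["img"],cv2.COLOR_RGB2HSV)[m].mean(0)
            print(n,q,round(r["conf"],2),xs.mean().round(2),ys.mean().round(2),m.sum(),p["img"][m].mean(0).round(),r["box"])
E
```

```text
S mallet_center 0.95 143.38 269.87 727 [135. 116.  99.] [132.5, 250.0, 29.9, 41.0]
S mallet_center 0.89 130.64 225.68 615 [ 32.  49. 114.] [118.0, 201.5, 27.3, 40.8]
S mallet_center 0.8 91.98 250.88 743 [43. 99. 95.] [77.7, 229.7, 31.5, 41.8]
S mallet_center 0.72 86.85 295.78 776 [ 29.  53. 123.] [69.3, 271.8, 35.1, 41.9]
S ink_jar_center 0.94 196.15 263.52 536 [60. 51. 42.] [186.8, 248.7, 21.5, 29.9]
S ink_jar_center 0.37 292.83 233.39 725 [115.  71.  36.] [275.1, 213.7, 40.6, 36.8]
S ink_jar_center 0.29 318.96 121.61 1317 [86. 68. 60.] [303.8, 93.5, 31.5, 53.9]
S tape_center 0.61 175.63 302.28 614 [191. 183.  56.] [160.2, 285.2, 35.8, 32.7]
S carriage_knob 0.59 292.43 233.68 793 [115.  73.  40.] [274.9, 211.6, 43.6, 39.5]
S plunger_cap 0.57 306.0 181.34 167 [151. 112.  57.] [299.1, 175.1, 12.9, 14.8]
T mallet_center 0.82 395.84 213.38 264 [102.  95. 174.] [384.2, 207.5, 26.3, 13.7]
T mallet_center 0.76 356.35 202.32 218 [192. 172. 147.] [346.0, 194.4, 21.0, 15.5]
T mallet_center 0.56 375.63 245.06 212 [ 80. 174. 170.] [368.3, 239.3, 19.5, 12.7]
T mallet_center 0.5 341.54 245.09 194 [ 95. 114. 209.] [334.1, 238.3, 13.2, 16.0]
T ink_jar_center 0.56 322.84 185.03 223 [102.  88.  74.] [316.1, 174.7, 17.1, 19.3]
T tape_center 0.68 349.62 173.73 149 [231. 233.  23.] [337.0, 164.6, 20.0, 19.2]
T carriage_knob 0.86 254.16 145.53 638 [147. 102.  59.] [231.4, 132.9, 43.5, 25.3]
T plunger_cap 0.61 224.44 159.93 126 [217. 169.  73.] [221.9, 151.5, 8.0, 11.7]
```

View pics/comp.png

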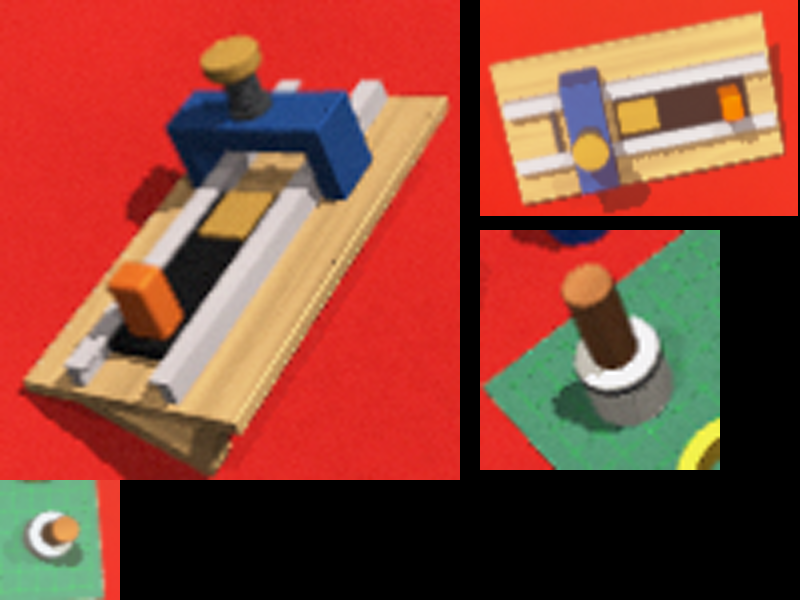

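The composite confirms it: the mallet is white-headed with a wooden handle on the mat (composite 610,350). Board corners in the composite are scene (448,97), (238,432), (24,386) and top (490,65), (762,12), (783,155), (522,205).

```bash
python3 - <<'E'
from h import *
from scipy.optimize import least_squares
np.set_printoptions(precision=4,suppress=True)
S,T=pickle.load(open("p0.pkl","rb"))
fs=lambda x,y:(248+(x+.5)/4-.5,165+(y+.5)/4-.5)
ft=lambda x,y:(188+(x-480+.5)/3-.5,110+(y+.5)/3-.5)
c,s=np.cos(np.pi/6),.5
def B(u,v,n): return np.array([u*c-n*s,v,.056+u*s+n*c])
def W(P,l): 
    x,y,a=P[:3];R=np.array([[np.cos(a),-np.sin(a),0],[np.sin(a),np.cos(a),0],[0,0,1]]);return R@l+[x,y,0]
obs=[(S,fs(448,97),B(.085,.155,0)),(S,fs(238,432),B(.085,-.155,0)),(S,fs(24,386),B(-.085,-.155,0)),
(T,ft(490,65),B(.085,.155,0)),(T,ft(762,12),B(.085,-.155,0)),(T,ft(783,155),B(-.085,-.155,0)),(T,ft(522,205),B(-.085,.155,0))]
f=lambda P:np.concatenate([proj(p,W(P,l))[0]-uv for p,uv,l in obs])
r=least_squares(f,[.7,.1,.2]);print("press",r.x,np.degrees(r.x[2]));print(f(r.x).reshape(-1,2))
P=r.x
cs,ct=fs(231,56),ft(590,152)
C=tri([S,T],[cs,ct]);print("cap tri",C, "model v=.06,n=.107",W(P,B(0,.06,.107)), W(P,B(0,.06,.1)))
a=P[2];Ri=np.array([[np.cos(a),np.sin(a),0],[-np.sin(a),np.cos(a),0],[0,0,1]])
def inv(X): l=Ri@(X-[P[0],P[1],0])-[0,0,.056];return np.array([l[0]*c+l[2]*s,l[1],-l[0]*s+l[2]*c])
print("cap board",inv(C), "proj model",proj(S,W(P,B(0,.06,.107)))-cs,proj(T,W(P,B(0,.06,.107)))-ct)
K=tri([S,T],[fs(145,300),ft(731,103)]);print("knob",K,inv(K))
# mallet fit by silhouettes
th=np.linspace(0,2*np.pi,40)
cyl=lambda r,z0,z1:np.array([[r*np.cos(t),r*np.sin(t),z] for z in(z0,z1) for t in th])
def cen(p,parts,xy):
    m=np.zeros((384*4,512*4),np.uint8)
    for q in parts:
        h=cv2.convexHull(((proj(p,q+[xy[0],xy[1],0])+.5)*4).astype(np.int32));cv2.fillConvexPoly(m,h,1)
    M=cv2.moments(m,True);return np.array([M["m10"]/M["m00"],M["m01"]/M["m00"]])/4-.5
def fit(parts,o,x0):
    g=lambda xy:np.concatenate([cen(p,parts,xy)-uv for p,uv in o])
    r=least_squares(g,x0,diff_step=.01);return r.x,g(r.x)
print("mallet",fit([cyl(.026,.003,.053),cyl(.015,.053,.127)],[(S,(143.38,269.87)),(T,(356.35,202.32))],[.6,-.3]))
print("  handle top",atz(S,[(110+(588-480+.5)/4-.5,240+(287-230+.5)/4-.5)],.127),atz(T,[(340+64.5/3-.5,185+(529-480+.5)/3-.5)],.127))
print("jar",fit([cyl(.028,.003,.058)],[(S,(196.15,263.52)),(T,(322.84,185.03))],[.6,-.2]))
print("tape",fit([cyl(.04,.003,.028)],[(S,(175.63,302.28))],[.6,-.3]))
b=[301,149,74,77]
print("mat",atz(T,[(301,149),(375,149),(375,226),(301,226)],.003), atz(S,[(272/1.5,339/1.5),(370/1.5,419/1.5),(263/1.5,522/1.5),(168/1.5,416/1.5)],.003))
E
```

```text
press [0.7013 0.0796 0.1881] 10.775575656184179
[[-0.2792 -0.0671]
 [-0.2893 -1.4534]
 [-0.4831 -0.5865]
 [-0.07   -0.1783]
 [ 0.0327 -0.3956]
 [ 0.4678 -1.5413]
 [ 0.5458 -0.8943]]
cap tri [0.6377 0.1308 0.1451] model v=.06,n=.107 [0.6376 0.1285 0.1487] [0.641  0.1291 0.1426]
cap board [-0.0013  0.0622  0.1036] proj model [[-0.7188 -0.5298]] [[ 0.4708 -0.304 ]]
knob [ 0.7012 -0.0226  0.0852] [-0.002  -0.1003  0.0349]
mallet (array([ 0.5044, -0.3128]), array([-0.2444,  0.0817, -0.2785, -0.1521]))
  handle top [[ 0.507  -0.3124  0.127 ]] [[ 0.5025 -0.3108  0.127 ]]
jar (array([ 0.568 , -0.2014]), array([-0.2817, -0.6503,  0.2418, -0.8229]))
tape (array([ 0.6093, -0.3007]), array([ 0.0013, -0.0086]))
mat [[ 0.6979 -0.1298  0.003 ]
 [ 0.6958 -0.3933  0.003 ]
 [ 0.423  -0.3841  0.003 ]
 [ 0.4262 -0.1247  0.003 ]] [[ 0.4269 -0.1446  0.003 ]
 [ 0.6807 -0.1329  0.003 ]
 [ 0.6908 -0.3677  0.003 ]
 [ 0.4315 -0.3755  0.003 ]]
```

```bash
cat >> h.py <<'E'
from scipy.spatial.transform import Rotation as Ro
P=np.array([.7013,.0796,.1881]);_c,_s=np.cos(np.pi/6),.5
def B(u,v,n):
    a=P[2];R=np.array([[np.cos(a),-np.sin(a),0],[np.sin(a),np.cos(a),0],[0,0,1]])
    return R@np.array([u*_c-n*_s,v,.056+u*_s+n*_c])+[P[0],P[1],0]
def down(yaw,lean=0):
    # tool z down, tool x at yaw; lean tips z towards heading yaw by lean
    R=np.array([[np.cos(yaw),np.sin(yaw),0],[np.sin(yaw),-np.cos(yaw),0],[0,0,-1]]).T
    return Ro.from_matrix(R.T if abs(np.linalg.det(R)-1)>1e-6 else R)*Ro.from_euler("y",lean)
def plan(pos,R,n,cur=None):
    s=manip.sense();p0,R0=(s["tcp_pos"],Ro.from_quat(s["tool_rot"])) if cur is None else cur
    w=(R0.inv()*R).as_rotvec()/n;d=(np.array(pos)-p0)/n;Rk=R0
    print("from",p0.round(4),"to",np.round(pos,4),"deg/row",np.degrees(np.linalg.norm(w)).round(2),"mm/row",(1e3*np.linalg.norm(d)).round(1))
    for k in range(n):
        print((Rk.inv().apply(d)/.5).round(4).tolist(),(w/(2*np.pi)).round(4).tolist());Rk=Rk*Ro.from_rotvec(w)
    return np.array(pos),R
E
python3 - <<'E'
from h import *
R=down(P[2]);print(R.as_matrix().round(3), Ro.from_quat(manip.sense()["tool_rot"]).as_matrix().round(3))
print((down(P[2],-np.pi/6).as_matrix()).round(3)[:,2],(down(P[2],np.pi/6).as_matrix()).round(3)[:,2])
t=B(-.002,-.15,.033);print(t)
plan([t[0],t[1],.2],R,20)
E
```

```text
[[ 0.982  0.187  0.   ]
 [ 0.187 -0.982  0.   ]
 [ 0.     0.    -1.   ]] [[ 0.959  0.284  0.   ]
 [ 0.284 -0.959  0.   ]
 [ 0.    -0.    -1.   ]]
[-0.491 -0.093 -0.866] [ 0.491  0.093 -0.866]
[ 0.71143845 -0.07116346  0.08357884]
from [ 0.1774 -0.5992  0.2313] to [ 0.7114 -0.0712  0.2   ] deg/row 0.29 mm/row 37.6
[0.0662, -0.0355, 0.0031] [-0.0, -0.0, 0.0008]
[0.066, -0.0358, 0.0031] [-0.0, -0.0, 0.0008]
[0.0658, -0.0361, 0.0031] [-0.0, -0.0, 0.0008]
[0.0657, -0.0365, 0.0031] [-0.0, -0.0, 0.0008]
[0.0655, -0.0368, 0.0031] [-0.0, -0.0, 0.0008]
[0.0653, -0.0371, 0.0031] [-0.0, -0.0, 0.0008]
[0.0651, -0.0374, 0.0031] [-0.0, -0.0, 0.0008]
[0.0649, -0.0378, 0.0031] [-0.0, -0.0, 0.0008]
[0.0647, -0.0381, 0.0031] [-0.0, -0.0, 0.0008]
[0.0645, -0.0384, 0.0031] [-0.0, -0.0, 0.0008]
[0.0643, -0.0387, 0.0031] [-0.0, -0.0, 0.0008]
[0.0642, -0.0391, 0.0031] [-0.0, -0.0, 0.0008]
[0.064, -0.0394, 0.0031] [-0.0, -0.0, 0.0008]
[0.0638, -0.0397, 0.0031] [-0.0, -0.0, 0.0008]
[0.0636, -0.04, 0.0031] [-0.0, -0.0, 0.0008]
[0.0634, -0.0403, 0.0031] [-0.0, -0.0, 0.0008]
[0.0632, -0.0406, 0.0031] [-0.0, -0.0, 0.0008]
[0.063, -0.041, 0.0031] [-0.0, -0.0, 0.0008]
[0.0627, -0.0413, 0.0031] [-0.0, -0.0, 0.0008]
[0.0625, -0.0416, 0.0031] [-0.0, -0.0, 0.0008]
```

>>> servo_tool(commands=[0,0,0,0,0,0.016,-1,0.0625,-0.042,0.003,0,0,0,-1,0.0625,-0.042,0.003,0,0,0,-1,0.0625,-0.042,0.003,0,0,0,-1,0.0625,-0.042,0.003,0,0,0,-1,0.0625,-0.042,0.003,0,0,0,-1,0.0625,-0.042,0.003,0,0,0,-1,0.0625,-0.042,0.003,0,0,0,-1,0.0625,-0.042,0.003,0,0,0,-1,0.0625,-0.042,0.003,0,0,0,-1,0.0625,-0.042,0.003,0,0,0,-1], force=100)

```text
t: 2.42
tcp_pos: [0.4465, -0.3334, 0.2165]
tool_rot: [0.996, 0.093, 0.0, 0.0]
force: [0.7, -0.3, 0.1]
finger_gap: 0.001
gripper_force: 0.0
```

>>> servo_tool(commands=[0.0625,-0.042,0.003,0,0,0,-1,0.0625,-0.042,0.003,0,0,0,-1,0.0625,-0.042,0.003,0,0,0,-1,0.0625,-0.042,0.003,0,0,0,-1,0.0625,-0.042,0.003,0,0,0,-1,0.0625,-0.042,0.003,0,0,0,-1,0.0625,-0.042,0.003,0,0,0,-1,0.0625,-0.042,0.003,0,0,0,-1,0.0625,-0.042,0.003,0,0,0,-1,0.0625,-0.042,0.003,0,0,0,-1,0,0,0,0,0,0,-1])

```text
t: 3.33
tcp_pos: [0.7176, -0.0642, 0.2007]
tool_rot: [0.995, 0.096, 0.002, -0.001]
force: [0.8, -0.7, -0.4]
finger_gap: -0.001
gripper_force: 0.0
```

```bash
python3 - <<'E'
from h import *
print(manip.sense()["q"],manip.sense()["force"],manip.sense()["t"])
R=down(P[2]);c=plan(B(-.002,-.15,.033),R,4)
plan(B(-.002,-.1-.012-.015+.083,.033),R,10,c)
E
```

```text
[-0.24538586  0.6893635   1.1983985   0.00362287  1.25017017  1.13123802] [ 0.84276751 -0.70997285 -0.4075077 ] 3.3333
from [ 0.7176 -0.0642  0.2007] to [ 0.7114 -0.0712  0.0836] deg/row 0.1 mm/row 29.4
[-0.004, 0.0029, 0.0586] [-0.0001, -0.0002, 0.0002]
[-0.0039, 0.0029, 0.0586] [-0.0001, -0.0002, 0.0002]
[-0.0038, 0.0029, 0.0586] [-0.0001, -0.0002, 0.0002]
[-0.0037, 0.0028, 0.0586] [-0.0001, -0.0002, 0.0002]
from [ 0.7114 -0.0712  0.0836] to [0.6916 0.033  0.0836] deg/row 0.0 mm/row 10.6
[0.0, -0.0212, 0.0] [0.0, 0.0, 0.0]
[0.0, -0.0212, 0.0] [0.0, 0.0, 0.0]
[0.0, -0.0212, 0.0] [0.0, 0.0, 0.0]
[0.0, -0.0212, 0.0] [0.0, 0.0, 0.0]
[0.0, -0.0212, 0.0] [0.0, 0.0, 0.0]
[0.0, -0.0212, 0.0] [0.0, 0.0, 0.0]
[0.0, -0.0212, 0.0] [0.0, 0.0, 0.0]
[0.0, -0.0212, 0.0] [0.0, 0.0, 0.0]
[0.0, -0.0212, 0.0] [0.0, 0.0, 0.0]
[0.0, -0.0212, 0.0] [0.0, 0.0, 0.0]
```

>>> servo_tool(commands=[-0.016,0.0115,0,0,0,0,-1,0,0,0.06,0,0,0,-1,0,0,0.06,0,0,0,-1,0,0,0.06,0,0,0,-1,0,0,0.054,0,0,0,-1,0,0,0,0,0,0,-1,0,0,0,0,0,0,-1])

```text
t: 3.92
tcp_pos: [0.7042, -0.0786, 0.0829]
tool_rot: [0.996, 0.093, -0.002, -0.001]
force: [-0.3, -0.2, 0.4]
finger_gap: 0.002
gripper_force: 0.0
```

>>> servo_tool(commands=[0,-0.02,0,0,0,0,-1,0,-0.02,0,0,0,0,-1,0,-0.02,0,0,0,0,-1,0,-0.02,0,0,0,0,-1,0,-0.02,0,0,0,0,-1,0,-0.02,0,0,0,0,-1,0,-0.02,0,0,0,0,-1,0,-0.02,0,0,0,0,-1,0,-0.02,0,0,0,0,-1,0,0,0,0,0,0,-1,0,0,0,0,0,0,-1])

```text
t: 4.83
tcp_pos: [0.6909, 0.0081, 0.0848]
tool_rot: [0.996, 0.094, 0.001, 0.003]
force: [1.0, -10.8, 2.0]
finger_gap: -0.002
gripper_force: 5.3
```

```bash
python3 - <<'E'
from h import *
S=snap("scene");save(S,"s1.png",(235,130,150,150),4)
E
```

```text
(no output)
```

View pics/s1.png

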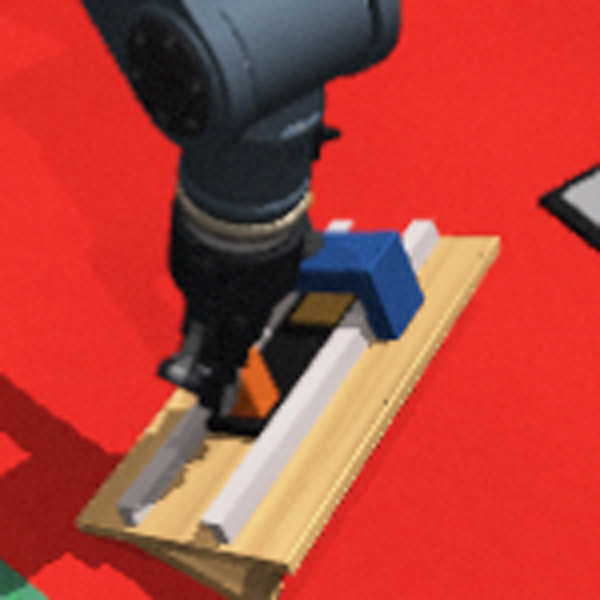

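The knob has moved roughly 60 mm and the tag isn't under the bridge yet, so I'll continue gently.

>>> servo_tool(commands=[0,-0.01,0,0,0,0,-1,0,-0.01,0,0,0,0,-1,0,0,0,0,0,0,-1])

```text
t: 5.13
tcp_pos: [0.691, 0.0084, 0.0851]
tool_rot: [0.995, 0.095, 0.002, 0.011]
force: [1.7, -32.4, -0.2]
finger_gap: -0.005
gripper_force: 16.2
```

>>> servo_tool(commands=[0,0.02,0,0,0,0,-1,0,0.02,0,0,0,0,-1,0,0.04,0,0,0,0,-1,0,0,-0.08,0,0,0,-1,0,0,-0.08,0,0,0,-1,0,0.04,-0.08,0,0,0,-1,-0.08,0,0,0,0,0,0,-0.08,0,0,0,0,0,0,-0.08,0,0,0,0,0,0])

```text
t: 5.88
tcp_pos: [0.5794, -0.0578, 0.2018]
tool_rot: [0.996, 0.094, 0.0, -0.001]
force: [0.2, -0.5, -0.8]
finger_gap: 0.417
gripper_force: 0.0
```

```bash
python3 - <<'E'
from h import *
np.set_printoptions(precision=4,suppress=True)
S=snap("scene");T=snap("top");pickle.dump((S,T),open("p1.pkl","wb"))
can=np.zeros((480,800,3),np.uint8)
a=cv2.resize(S["img"][165:285,248:363,::-1],None,fx=4,fy=4,interpolation=cv2.INTER_CUBIC);can[:480,:460]=a
b=cv2.resize(T["img"][110:182,188:294,::-1],None,fx=3.2,fy=3.2,interpolation=cv2.INTER_CUBIC);can[:b.shape[0],461:461+b.shape[1]]=b
cv2.imwrite("pics/c1.png",can)
E
```

```text
(no output)
```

View pics/c1.png

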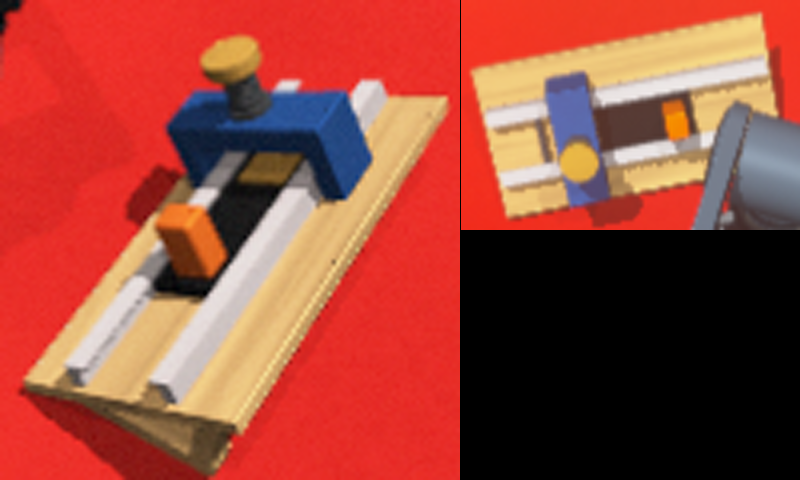

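```bash
python3 - <<'E'
from h import *
np.set_printoptions(precision=4,suppress=True)
S,T=pickle.load(open("p1.pkl","rb"))
a=P[2];Ri=np.array([[np.cos(a),np.sin(a),0],[-np.sin(a),np.cos(a),0],[0,0,1]])
def inv(X): l=Ri@(X-[P[0],P[1],0])-[0,0,.056];return np.array([l[0]*_c+l[2]*_s,l[1],-l[0]*_s+l[2]*_c])
fs=lambda x,y:(248+(x+.5)/4-.5,165+(y+.5)/4-.5)
def onb(p,uv,n):
    c,d=ray(p,[uv]);N=B(0,0,1)-B(0,0,0);return inv(c+d[0]*((B(0,0,n)-c)@N/(d[0]@N)))
print("knob before/after",onb(S,fs(145,300),.033),onb(S,fs(192,242),.033))
print("top", onb(T,(188+(676-461+.5)/3.2-.5,110+119.5/3.2-.5),.056),onb(T,(188+(731-480+.5)/3-.5,110+103.5/3-.5),.056))
for q in((252,152),(306,156),(290,187),(238,183)): print("tag",onb(S,fs(*q),.012))
print("carriage near end",onb(S,fs(178,293),.012))
s=manip.sense();print(s["t"],s["q"])
# mallet pick
m=np.array([.5044,-.3128,0])
R=down(np.arctan2(m[1],m[0])*0+P[2])
c=plan([.504,-.312,.2],R,7)
E
```

```text
Traceback (most recent call last):
NameError: name '_c' is not defined
```

```bash
cat >> h.py <<'E'
def inv(X):
    a=P[2];Ri=np.array([[np.cos(a),np.sin(a),0],[-np.sin(a),np.cos(a),0],[0,0,1]])
    l=Ri@(X-[P[0],P[1],0])-[0,0,.056];return np.array([l[0]*_c+l[2]*_s,l[1],-l[0]*_s+l[2]*_c])
def onb(p,uv,n):
    c,d=ray(p,[uv]);N=B(0,0,1)-B(0,0,0);return inv(c+d[0]*((B(0,0,n)-c)@N/(d[0]@N)))
E
python3 - <<'E'
from h import *
np.set_printoptions(precision=4,suppress=True)
S,T=pickle.load(open("p1.pkl","rb"))
fs=lambda x,y:(248+(x+.5)/4-.5,165+(y+.5)/4-.5)
print("knob before/after",onb(S,fs(145,300),.033),onb(S,fs(192,242),.033))
print("top", onb(T,(188+(676-461+.5)/3.2-.5,110+119.5/3.2-.5),.056),onb(T,(188+(731-480+.5)/3-.5,110+103.5/3-.5),.056))
for q in((252,152),(306,156),(290,187),(238,183)): print("tag",onb(S,fs(*q),.012))
print("carriage near end",onb(S,fs(178,293),.012))
s=manip.sense();print(s["t"],s["q"])
R=down(P[2])
c=plan([.504,-.312,.2],R,7)
E
```

```text
knob before/after [-0.0033 -0.0984  0.033 ] [-0.0003 -0.0436  0.033 ]
top [ 0.0062 -0.044   0.056 ] [ 0.0048 -0.0995  0.056 ]
tag [-0.0281  0.0734  0.012 ]
tag [0.0179 0.0713 0.012 ]
tag [0.0224 0.0384 0.012 ]
tag [-0.0208  0.0395  0.012 ]
carriage near end [-0.0051 -0.0697  0.012 ]
5.9833 [-0.2933  0.5035  1.5873  0.0007  1.0685  1.0907]
from [ 0.5699 -0.0559  0.1989] to [ 0.504 -0.312  0.2  ] deg/row 0.15 mm/row 37.8
[-0.0321, 0.0684, -0.0004] [-0.0002, 0.0004, -0.0]
[-0.0321, 0.0684, -0.0004] [-0.0002, 0.0004, -0.0]
[-0.0321, 0.0684, -0.0004] [-0.0002, 0.0004, -0.0]
[-0.0321, 0.0684, -0.0004] [-0.0002, 0.0004, -0.0]
[-0.0321, 0.0684, -0.0004] [-0.0002, 0.0004, -0.0]
[-0.0321, 0.0684, -0.0003] [-0.0002, 0.0004, -0.0]
[-0.0321, 0.0684, -0.0003] [-0.0002, 0.0004, -0.0]
```

Tag now spans v = 39 to 73 mm, centred under the stamp at about 60. The carriage moved about 55 mm and stopped hard at 32 N, so it is home. Now the mallet.

>>> servo_tool(commands=[-0.032,0.0685,0,0,0,0,1,-0.032,0.0685,0,0,0,0,1,-0.032,0.0685,0,0,0,0,1,-0.032,0.0685,0,0,0,0,1,-0.032,0.0685,0,0,0,0,1,-0.032,0.0685,0,0,0,0,1,-0.032,0.0685,0,0,0,0,1,0,0,0,0,0,0,1,0,0,0,0,0,0,1])

```text
t: 6.73
tcp_pos: [0.5152, -0.3163, 0.2008]
tool_rot: [0.996, 0.092, -0.0, -0.001]
force: [-1.6, 0.7, 0.9]
finger_gap: 1.003
gripper_force: 0.0
```

```bash
python3 - <<'E'
from h import *
plan([.504,-.312,.073],down(P[2]),5)
E
```

```text
from [ 0.5152 -0.3163  0.2008] to [ 0.504 -0.312  0.073] deg/row 0.05 mm/row 25.7
[-0.0041, -0.0024, 0.0511] [-0.0001, 0.0, -0.0001]
[-0.0041, -0.0024, 0.0511] [-0.0001, 0.0, -0.0001]
[-0.0041, -0.0024, 0.0511] [-0.0001, 0.0, -0.0001]
[-0.0041, -0.0025, 0.0511] [-0.0001, 0.0, -0.0001]
[-0.0041, -0.0025, 0.0511] [-0.0001, 0.0, -0.0001]
```

>>> servo_tool(commands=[-0.02,-0.012,0,0,0,0,1,0,0,0.05,0,0,0,1,0,0,0.05,0,0,0,1,0,0,0.05,0,0,0,1,0,0,0.05,0,0,0,1,0,0,0.055,0,0,0,1,0,0,0,0,0,0,1,0,0,0,0,0,0,1,0,0,0,0,0,0,1])

```text
t: 7.48
tcp_pos: [0.5056, -0.3105, 0.0749]
tool_rot: [0.996, 0.094, 0.0, 0.0]
force: [-0.2, -0.2, 0.7]
finger_gap: 1.001
gripper_force: 0.0
```

>>> servo_tool(commands=[0,0,0,0,0,0,-1,0,0,0,0,0,0,-1,0,0,0,0,0,0,-1,0,0,0,0,0,0,-1,0,0,0,0,0,0,-1,0,0,0,0,0,0,-1,0,0,0,0,0,0,-1,0,0,0,0,0,0,-1], force=90)

```text
t: 8.15
tcp_pos: [0.5048, -0.3116, 0.0751]
tool_rot: [0.996, 0.093, 0.0, 0.0]
force: [-1.2, 2.0, 4.7]
finger_gap: 0.332
gripper_force: 88.2
```

>>> servo_tool(commands=[0,0,-0.04,0,0,0,-1,0,0,-0.08,0,0,0,-1,0,0,-0.08,0,0,0,-1,0,0,-0.08,0,0,0,-1,0,0,-0.04,0,0,0,-1,0,0,0,0,0,0,-1,0,0,0,0,0,0,-1])

```text
t: 8.73
tcp_pos: [0.5046, -0.3116, 0.2348]
tool_rot: [0.996, 0.093, 0.001, 0.001]
force: [-0.4, 1.2, -2.9]
finger_gap: 0.33
gripper_force: 88.9
```

```bash
python3 - <<'E'
from h import *
C=B(0,.06,.107);N=B(0,0,1)-B(0,0,0);print(C,N)
t=C+N*(.06+.072)
plan(t,down(P[2],np.pi/6),14)
E
```

```text
[0.63752411 0.12853757 0.14866472] [-0.49118065 -0.09349637  0.8660254 ]
from [ 0.5046 -0.3116  0.2348] to [0.5727 0.1162 0.263 ] deg/row 2.14 mm/row 31.0
[0.0209, -0.0582, -0.0041] [0.0, 0.0059, -0.0]
[0.0211, -0.0582, -0.0033] [0.0, 0.0059, -0.0]
[0.0212, -0.0582, -0.0025] [0.0, 0.0059, -0.0]
[0.0213, -0.0582, -0.0017] [0.0, 0.0059, -0.0]
[0.0213, -0.0582, -0.0009] [0.0, 0.0059, -0.0]
[0.0213, -0.0582, -0.0001] [0.0, 0.0059, -0.0]
[0.0213, -0.0582, 0.0007] [0.0, 0.0059, -0.0]
[0.0213, -0.0582, 0.0015] [0.0, 0.0059, -0.0]
[0.0212, -0.0582, 0.0023] [0.0, 0.0059, -0.0]
[0.0211, -0.0582, 0.0031] [0.0, 0.0059, -0.0]
[0.021, -0.0582, 0.0039] [0.0, 0.0059, -0.0]
[0.0208, -0.0582, 0.0047] [0.0, 0.0059, -0.0]
[0.0207, -0.0582, 0.0055] [0.0, 0.0059, -0.0]
[0.0204, -0.0582, 0.0062] [0.0, 0.0059, -0.0]
```

>>> servo_tool(commands=[0.021,-0.058,-0.004,0,0.006,0,-1,0.021,-0.058,-0.003,0,0.006,0,-1,0.021,-0.058,-0.0025,0,0.006,0,-1,0.021,-0.058,-0.002,0,0.006,0,-1,0.021,-0.058,-0.001,0,0.006,0,-1,0.021,-0.058,0,0,0.006,0,-1,0.021,-0.058,0.001,0,0.006,0,-1])

```text
t: 9.32
tcp_pos: [0.536, -0.0963, 0.2451]
tool_rot: [0.987, 0.092, 0.129, -0.014]
force: [0.5, 0.2, -2.0]
finger_gap: 0.326
gripper_force: 89.2
```

>>> servo_tool(commands=[0.021,-0.058,0.001,0,0.006,0,-1,0.021,-0.058,0.002,0,0.006,0,-1,0.021,-0.058,0.003,0,0.006,0,-1,0.021,-0.058,0.004,0,0.006,0,-1,0.021,-0.058,0.005,0,0.006,0,-1,0.021,-0.058,0.006,0,0.006,0,-1,0.021,-0.058,0.006,0,0.006,0,-1,0,0,0,0,0,0,-1,0,0,0,0,0,0,-1,0,0,0,0,0,0,-1])

```text
t: 10.15
tcp_pos: [0.571, 0.1147, 0.2603]
tool_rot: [0.962, 0.091, 0.257, -0.025]
force: [0.7, 0.8, -1.8]
finger_gap: 0.333
gripper_force: 89.5
```

```bash
python3 - <<'E'
from h import *
np.set_printoptions(precision=4,suppress=True)
S=snap("scene");T=snap("top");pickle.dump((S,T),open("p2.pkl","wb"))
s=manip.sense();R=Ro.from_quat(s["tool_rot"]);C=B(0,.06,.107);N=B(0,0,1)-B(0,0,0)
z=R.as_matrix()[:,2];print("axis err deg",np.degrees(np.arccos(-z@N)),"q",s["q"])
print("tcp in board",inv(s["tcp_pos"]))
plan(C+N*.132,down(P[2],np.pi/6),1)
f=s["tcp_pos"]+z*.072
print("face centre proj S,T",proj(S,f),proj(T,f),"cap",proj(S,C),proj(T,C))
a=S["img"][90:230,235:385,::-1].copy();a=cv2.resize(a,None,fx=4,fy=4,interpolation=cv2.INTER_CUBIC)
th=np.linspace(0,2*np.pi,60);M=R.as_matrix()
for r,k in((.026,.072),(.026,.022),(.015,.022)):
    for u,v in proj(S,s["tcp_pos"]+z*k+r*(np.outer(np.cos(th),M[:,0])+np.outer(np.sin(th),M[:,1]))):
        cv2.circle(a,(int((u-235+.5)*4),int((v-90+.5)*4)),1,(255,0,255),-1)
E1=(B(1,0,0)-B(0,0,0));E2=B(0,1,0)-B(0,0,0)
for u,v in proj(S,C+.02*(np.outer(np.cos(th),E1)+np.outer(np.sin(th),E2))): cv2.circle(a,(int((u-235+.5)*4),int((v-90+.5)*4)),1,(255,255,0),-1)
cv2.imwrite("pics/s2.png",a)
E
```

```text
axis err deg 0.095342003146346 q [-0.0589  0.2878  1.9006  0.2799  0.4567  1.1056]
tcp in board [-0.0017  0.0576  0.2382]
from [0.5721 0.1137 0.2614] to [0.5727 0.1162 0.263 ] deg/row 0.15 mm/row 3.0
[0.0033, -0.0048, -0.0017] [0.0001, -0.0002, -0.0003]
face centre proj S,T [[295.5373 159.9746]] [[226.187  166.9703]] cap [[304.6561 178.08  ]] [[224.7903 160.0406]]
```

View pics/s2.png

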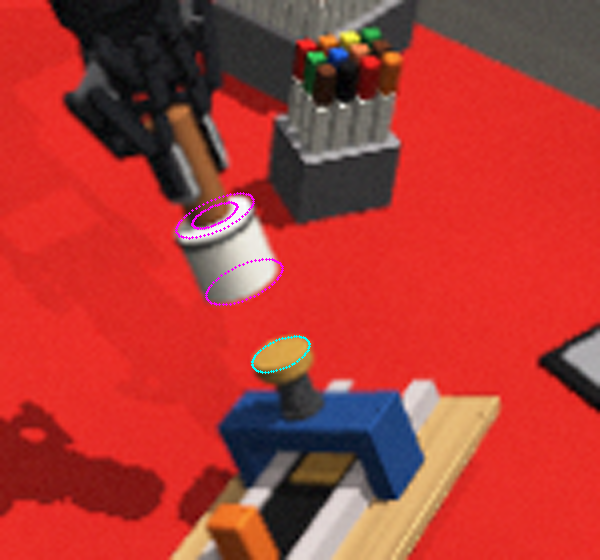

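Overlay matches: the mallet head's model rings sit on the white head around (230,250), and the cap ring sits on the brass cap at (282,355). A small centring shift, then the strike.

>>> servo_tool(commands=[0.003,-0.0045,0,0,0,0,-1,0,0,0,0,0,0,-1,0,0,0,0,0,0,-1,0,0,0,0,0,0,-1])

```text
t: 10.58
tcp_pos: [0.5736, 0.1166, 0.2636]
tool_rot: [0.961, 0.09, 0.26, -0.024]
force: [-0.0, 0.5, -1.3]
finger_gap: 0.33
gripper_force: 89.5
```

```bash
python3 - <<'E'
from h import *
s=manip.sense();print("tcp in board",inv(s["tcp_pos"]).round(4), s["force"].round(1), np.degrees(np.arccos(-Ro.from_quat(s["tool_rot"]).as_matrix()[:,2]@(B(0,0,1)-B(0,0,0)))))
E
```

```text
tcp in board [0.0011 0.0602 0.2391] [-0.   0.5 -1.3] 0.25134370958497493
```

>>> servo_tool(commands=[0,0,0.012,0,0,0,-1,0,0,0.024,0,0,0,-1,0,0,0.024,0,0,0,-1,0,0,0.024,0,0,0,-1,0,0,0.024,0,0,0,-1,0,0,0.024,0,0,0,-1,0,0,0.024,0,0,0,-1,0,0,0.012,0,0,0,-1,0,0,0.01,0,0,0,-1])

```text
t: 11.33
tcp_pos: [0.6149, 0.1256, 0.191]
tool_rot: [0.961, 0.091, 0.261, -0.024]
force: [-64.2, -18.0, 91.1]
finger_gap: 0.332
gripper_force: 100.7
```

```bash
python3 - <<'E'
from h import *
s=manip.sense();b=inv(s["tcp_pos"]);print("tcp in board",b.round(4),"depth",(.107+.072-b[2])*1e3, s["force"].round(1), s["force"]@(B(0,0,1)-B(0,0,0)))
E
```

```text
tcp in board [0.0014 0.0613 0.1551] depth 23.92040483395888 [-64.2 -18.   91.1] 112.05608174015593
```

Depth 23.9 mm, fully down. The force is high at 112 N, so I'll retract at once.

>>> servo_tool(commands=[0,0,-0.06,0,0,0,-1,0,0,-0.06,0,0,0,-1,0,0,-0.06,0,0,0,-1,0,0,-0.06,0,0,0,-1,0,0,0,0,0,0,-1,0,0,0,0,0,0,-1])

```text
t: 11.83
tcp_pos: [0.5587, 0.1142, 0.2916]
tool_rot: [0.961, 0.09, 0.261, -0.024]
force: [0.2, 0.4, -2.8]
finger_gap: 0.327
gripper_force: 90.5
```

```bash
python3 - <<'E'
from h import *
np.set_printoptions(precision=4,suppress=True)
S=snap("scene");pickle.dump(S,open("p3.pkl","wb"))
s=manip.sense();R=Ro.from_quat(s["tool_rot"]);z=R.as_matrix()[:,2];M=R.as_matrix()
a=cv2.resize(S["img"][70:230,215:385,::-1],None,fx=3.5,fy=3.5,interpolation=cv2.INTER_CUBIC)
th=np.linspace(0,2*np.pi,60)
for r,k in((.026,.072),(.026,.022)):
    for u,v in proj(S,s["tcp_pos"]+z*k+r*(np.outer(np.cos(th),M[:,0])+np.outer(np.sin(th),M[:,1]))):
        cv2.circle(a,(int((u-215+.5)*3.5),int((v-70+.5)*3.5)),1,(255,0,255),-1)
cv2.imwrite("pics/s3.png",a)
plan([.5046,-.3116,.2348],down(P[2]),14)
E
```

```text
from [0.5583 0.1143 0.29  ] to [ 0.5046 -0.3116  0.2348] deg/row 2.16 mm/row 30.9
[-0.0203, 0.0583, -0.0027] [0.0, -0.006, -0.0]
[-0.0204, 0.0583, -0.0019] [0.0, -0.006, -0.0]
[-0.0204, 0.0583, -0.0012] [0.0, -0.006, -0.0]
[-0.0205, 0.0583, -0.0004] [0.0, -0.006, -0.0]
[-0.0205, 0.0583, 0.0004] [0.0, -0.006, -0.0]
[-0.0204, 0.0583, 0.0011] [0.0, -0.006, -0.0]
[-0.0204, 0.0583, 0.0019] [0.0, -0.006, -0.0]
[-0.0203, 0.0583, 0.0027] [0.0, -0.006, -0.0]
[-0.0202, 0.0583, 0.0034] [0.0, -0.006, -0.0]
[-0.02, 0.0583, 0.0042] [0.0, -0.006, -0.0]
[-0.0199, 0.0583, 0.005] [0.0, -0.006, -0.0]
[-0.0197, 0.0583, 0.0057] [0.0, -0.006, -0.0]
[-0.0195, 0.0583, 0.0064] [0.0, -0.006, -0.0]
[-0.0192, 0.0583, 0.0072] [0.0, -0.006, -0.0]
```

View pics/s3.png

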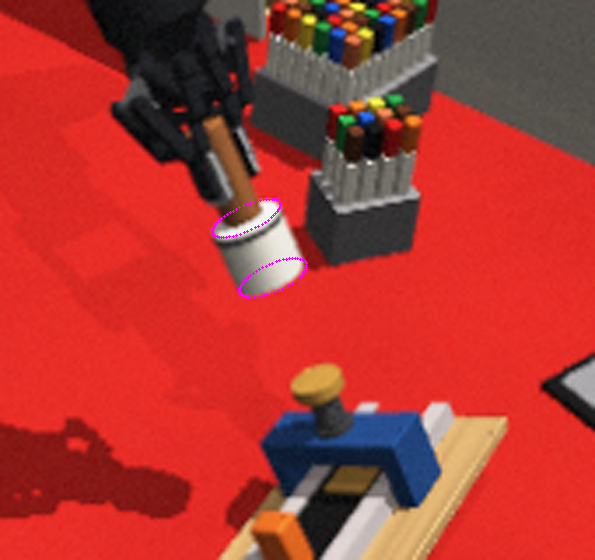

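The mallet is unslipped in the hand (rings fit the head at (262,245)), the cap is back up at (318,382), and the carriage is still home. Now I'll return it to its old spot on the mat.

>>> servo_tool(commands=[-0.02,0.058,-0.003,0,-0.006,0,-1,-0.02,0.058,-0.002,0,-0.006,0,-1,-0.0205,0.058,-0.001,0,-0.006,0,-1,-0.0205,0.058,-0.0005,0,-0.006,0,-1,-0.0205,0.058,0.0005,0,-0.006,0,-1,-0.0205,0.058,0.001,0,-0.006,0,-1,-0.0205,0.058,0.002,0,-0.006,0,-1,-0.02,0.058,0.003,0,-0.006,0,-1])

```text
t: 12.55
tcp_pos: [0.5272, -0.1294, 0.2562]
tool_rot: [0.99, 0.093, 0.11, -0.012]
force: [0.9, 0.9, -2.9]
finger_gap: 0.332
gripper_force: 90.4
```

>>> servo_tool(commands=[-0.02,0.058,0.0035,0,-0.006,0,-1,-0.02,0.058,0.004,0,-0.006,0,-1,-0.02,0.058,0.005,0,-0.006,0,-1,-0.02,0.058,0.0055,0,-0.006,0,-1,-0.0195,0.058,0.0065,0,-0.006,0,-1,-0.019,0.058,0.007,0,-0.006,0,-1,0,0,0,0,0,0,-1,0,0,0,0,0,0,-1,0,0,0,0,0,0,-1])

```text
t: 13.3
tcp_pos: [0.5037, -0.3086, 0.2328]
tool_rot: [0.996, 0.093, -0.001, -0.002]
force: [-0.3, 1.0, -2.6]
finger_gap: 0.331
gripper_force: 90.4
```

```bash
python3 - <<'E'
from h import *
plan([.5046,-.3116,.095],down(P[2]),1)
E
```

```text
from [ 0.5037 -0.3086  0.2328] to [ 0.5046 -0.3116  0.095 ] deg/row 0.25 mm/row 137.9
[0.001, 0.0073, 0.2757] [-0.0006, 0.0002, -0.0002]
```

>>> servo_tool(commands=[0.001,0.007,0,-0.0006,0,0,-1,0,0,0.05,0,0,0,-1,0,0,0.07,0,0,0,-1,0,0,0.07,0,0,0,-1,0,0,0.06,0,0,0,-1,0,0,0.04,0,0,0,-1,0,0,0.01,0,0,0,-1,0,0,0,0,0,0,-1,0,0,0,0,0,0,-1,0,0,0,0,0,0,-1])

```text
t: 14.13
tcp_pos: [0.5065, -0.3139, 0.0872]
tool_rot: [0.996, 0.094, 0.002, 0.003]
force: [0.1, -0.5, -3.1]
finger_gap: 0.333
gripper_force: 90.6
```

>>> servo_tool(commands=[0,0,0.002,0,0,0,-1,0,0,0.002,0,0,0,-1,0,0,0.002,0,0,0,-1,0,0,0.002,0,0,0,-1,0,0,0,0,0,0,-1,0,0,0,0,0,0,-1])

```text
t: 14.63
tcp_pos: [0.5051, -0.3132, 0.0814]
tool_rot: [0.996, 0.093, 0.0, 0.002]
force: [0.4, 0.4, -2.9]
finger_gap: 0.33
gripper_force: 90.6
```

>>> servo_tool(commands=[0,0,0.003,0,0,0,-1,0,0,0.003,0,0,0,-1,0,0,0.003,0,0,0,-1,0,0,0.002,0,0,0,-1,0,0,0,0,0,0,-1,0,0,0,0,0,0,-1])

```text
t: 15.13
tcp_pos: [0.5051, -0.3132, 0.0757]
tool_rot: [0.996, 0.093, 0.0, 0.002]
force: [-0.2, -0.3, -2.0]
finger_gap: 0.332
gripper_force: 90.6
```

>>> servo_tool(commands=[0,0,0.002,0,0,0,-1,0,0,0.001,0,0,0,-1,0,0,0,0,0,0,-1,0,0,0,0,0,0,-1])

```text
t: 15.47
tcp_pos: [0.5053, -0.3133, 0.0751]
tool_rot: [0.996, 0.094, 0.0, 0.002]
force: [-1.2, 1.3, 4.6]
finger_gap: 0.328
gripper_force: 91.4
```

In contact. Release and rise.

>>> servo_tool(commands=[0,0,0,0,0,0,0,0,0,0,0,0,0,0.3,0,0,0,0,0,0,0.7,0,0,0,0,0,0,0.7,0,0,0,0,0,0,0.7,0,0,0,0,0,0,0.7])

```text
t: 15.97
tcp_pos: [0.5051, -0.3133, 0.0742]
tool_rot: [0.996, 0.093, 0.0, 0.002]
force: [-0.1, 0.5, -0.9]
finger_gap: 0.852
gripper_force: 0.0
```

>>> servo_tool(commands=[0,0,-0.02,0,0,0,0.7,0,0,-0.05,0,0,0,0.7,0,0,-0.08,0,0,0,0.7,0,0,-0.08,0,0,0,0.7,0,0,-0.08,0,0,0,0.7,0,0,0,0,0,0,0.7,-0.08,0,0,0,0,0,0.7,-0.08,0,0,0,0,0,0.7,0,0,0,0,0,0,0.7,0,0,0,0,0,0,0.7])

```text
t: 16.8
tcp_pos: [0.4249, -0.3276, 0.23]
tool_rot: [0.996, 0.092, 0.0, 0.002]
force: [-0.2, -0.9, 0.2]
finger_gap: 0.849
gripper_force: 0.0
```

```bash
python3 - <<'E'
from h import *
S=snap("scene");save(S,"s4.png",(60,165,310,190),2.5)
print(manip.sense()["force"])
E
```

```text
[0.26624004 0.37791397 0.72418927]
```

View pics/s4.png

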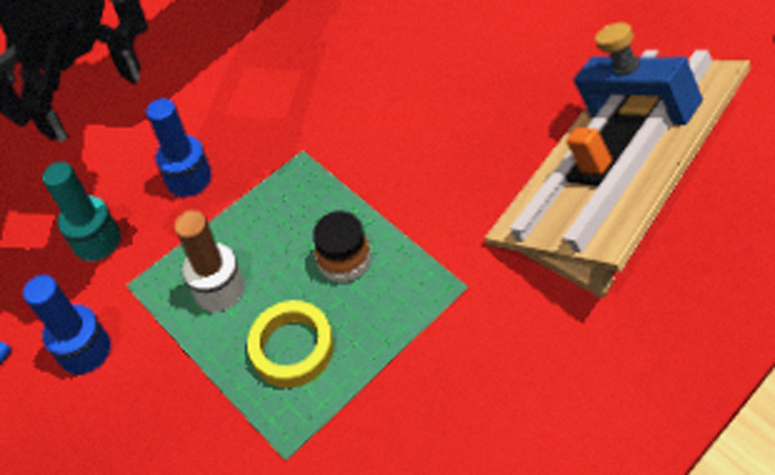

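The mallet stands upright on the mat at (213,265). The jar and tape haven't moved, the carriage is home with its tag under the bridge at (635,105), and the hand is clear.

```bash
python3 -c "
from station import manip
print(manip.sign_off())"
```

```text
the job is handed in; nothing more can be done
None
```

The job is handed in at about 17 s: carriage home with the tag under the stamp, plunger struck to about 23.9 mm, mallet standing upright on the mat, and jar and tape unmoved in the last picture (markers not re-measured); the wrist force read 112 N at the blow, close to the 120 N limit, and I can't rule out a higher peak between readings.

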